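Put the coffee bar tools back in their rests

ROBOT

A 6-joint arm with a two-finger parallel gripper is mounted at the origin on a cart in front of the work surface, level with it; the furniture and walls round the work are solid. World frame = base frame: x ahead of the robot, y to its left, z up, the work surface at z = 0. Lengths are in mm, angles in rad, forces in N, time in s.
With the tool pointing down it reaches from about 325 to 875 mm from the base axis. Payload 4.4 kg.
Tool frame: the origin (TCP) lies on the centre line of the jaws, within the pads' length; the fingertips stand ahead of it and the grasp point (between the pads) lies 6 mm ahead of it (ctrl.tcp_to_tips is the z of the fingertips in the tool frame, in mm); z points along the fingers, y is the direction in which the jaws open and shut (so a half turn about z gives the same grasp; the last joint's range is limited). The gripper opens to 85 mm and grips with 20 to 120 N. Pads are 22 mm wide; open, the fingers measure 114 mm over their backs; the gripper's body (76 mm by 85 mm) begins 54 mm behind the grasp point. The pads swing forward as they close: fully open they stand 13 mm farther back than shut.
Start: joints at [-1.341, 0.207, 1.542, -0, 1.393, -0.15], TCP at [213.16, -534.032, 225.982] pointing down, gripper open.
Joint ranges: [-2.73, 2.73], [-0.86, 2.22], [0.23, 2.46], [-1.11, 4.25], [0.08, 2.63], [-2.82, 2.82]. Speed limits (rad/s): [2.79, 2.79, 3.14, 3.14, 3.14, 3.14].

INTERFACE

Orientations are given as a 3x3 rotation matrix whose columns are the frame's x, y, z axes.
In Python, from plant import ctrl, sensors, optics gives the robot as it stands. Calls block until the motion is done:
- ctrl.move_ptp(position, orientation): joint-space move of the TCP to a pose.
- ctrl.move_l(position, rot=None, vel=150, threshold=None): straight line of the TCP; rot=None keeps the orientation; vel is the mean speed in mm/s. With threshold (N) it stops when the force on the tool has changed by that much, and returns True; else False.
- ctrl.set_joints(angles): joint-space move.
- ctrl.gripper_to(opening, force=None): finger opening in mm; force is the grip in N (None keeps the last); returns when the fingers have stopped.
- ctrl.hold(seconds).
- ctrl.solve_ik(position, orientation): joint angles nearest the present ones, or None.
- sensors.read_state(): the state.
- optics.grab_frame(name): name is "scene" or "top" or "wrist"; returns (picture, depth): 400x640x3 uint8, red, green, blue; 400x640 float32, mm along the optical axis (not along the pixel's ray), 0 where there is no reading.
- optics.camera_params(name): a dict with "mtx" (3x3 intrinsics, pixels), "k1" (the pictures are not rectified: a ray, as slopes to the right and down, at radius r is drawn at 1 + k1 r^2 times it, then the intrinsics apply), "R" (3x3) and "t" (3): a world point X has camera coordinates R X + t; the wrist camera has in their place "T_tool_cam" (4x4, takes a point from camera to tool coordinates, whose origin is the TCP and whose axes are the flange's). Camera axes: x right, y down, z forward; pixel columns grow to the right and rows downward; lengths in mm; the calibration is good to about 2 mm. A picture is of the moment at which its call begins: read the wrist's pose just before it. camera_params takes no time and is no camera call.
A pose or a line that the arm cannot do raises ctrl.MotionError and nothing moves.
- ctrl.finish_job(): hands the job in, once; it reports no verdict.
The state is a dict: "t": time; "q": joint angles; "qvel": joint speeds; "tau": joint torques, N m; "eef_pos": TCP position; "eef_rot": TCP orientation; "force": force on the tool from outside, world axes, zero at the start; "wrist_torque": the same for the moment, N m; "grip_width": finger opening in mm.
Only numpy, scipy, OpenCV 4.12 (cv2) and the standard library are available. Lean on these libraries where they do the work, as an engineer would, in place of code of your own. Each camera call takes 0.05 s, during which the arm holds its last target.

TASK

Put each bar tool back in the rest shaped for it: the gel bottle, left by mistake in the tamper's place, upright in the small round dish; the tamper on its foot in the large round dish; the timer standing lengthwise in the rectangular tray; the brush lying centred across both saddles of the cradle. Set each down gently, without dropping it, and leave the cocoa shaker and the bell where they are.

Things in the scene. Friction and masses are not known exactly. Their poses are not given: they have to be found in the camera images.
- tamper: Coffee tamper, loose, standing on its steel foot: foot 58 mm diameter and 22 mm high, turned wooden handle up to 38 mm thick above it, 97 mm high in all, about 0.5 kg. Origin at the centre of its underside, z up. Belongs in large_round_rest. Grip the handle, about 70 mm up.
- gel_bottle: Small pale hand gel bottle, loose, upright: body 39 mm diameter up to 75 mm, cap 19 mm diameter, 92 mm high, about 0.1 kg. Origin at the centre of its underside, z up. At the start it stands in large_round_rest, the tamper's place; it belongs in small_round_rest. Grip the body, about 50 mm up.
- timer: Light-coloured kitchen timer, loose, standing on its foot: 66 mm wide along its own y, about 20 mm thick along its own x (the face looks to its -x), 62 mm high, about 0.09 kg. Origin at the centre of its underside, z up. Belongs in rectangular_rest. Grip it across its thickness, about 40 mm up.
- grinder_brush: Wooden grinder brush, loose, lying flat: 141 mm long along its own y (dark bristles at the -y end), 20 mm wide along its own x, 16 mm high, about 0.05 kg. Origin at the middle of its underside, z up. Belongs across the two saddles of cradle_rest. Grip it across its width at the middle.
- large_round_rest: Larger round dish, fixed to the worktop, oiled wood with a dark rubber floor; origin at the centre of its underside, z up. Inside diameter 76 mm, outside 96 mm, wall 13 mm high, floor 6 mm above the worktop.
- small_round_rest: Smaller round dish, fixed to the worktop, oiled wood with a dark rubber floor; origin at the centre of its underside, z up. Inside diameter 56 mm, outside 76 mm, wall 13 mm high, floor 6 mm above the worktop.
- rectangular_rest: Rectangular tray, fixed to the worktop, oiled wood with a dark rubber floor; origin at the centre of its underside, z up. Inside 86 mm along its own y and 41 mm along its own x, outside 102 x 57 mm, wall 13 mm high, floor 6 mm above the worktop.
- cradle_rest: Cradle, fixed, oiled wood: 4 mm plate, 110 mm along its own y, 62 mm along x, with two 14 mm long saddles 40 mm either side of the middle along y. Saddle floors (rubber) 12 mm above the worktop, each between two ears 36 mm apart rising to 21 mm. Brush lies along y across both; room for fingers between the saddles. Origin at the centre of its underside, z up.
- cocoa_shaker: Bystander: loose steel shaker, 68 mm diameter, 108 mm high, upright among the tools. Origin at the centre of its underside. Leave it where it stands.
- service_bell: Bystander: loose domed counter bell, 67 mm diameter, 49 mm high, among the tools. Origin at the centre of its underside. Leave it where it stands.
Mind the look-alikes: they are no part of the job. Of the things like the gel_bottle, leave any that is black or yellow; of the rest the smaller one is meant.

How it is judged:
By the outcome, as a careful person would: the job done as asked, in the order asked, and still so for the second after the job is handed in, with the robot touching nothing.
It also fails if it takes over 109 s, if anything falls off the work surface, if the arm or the gripper's body presses on something with over 40 N, if the wrist force passes 120 N, or if a joint passes its speed limit or range.

## Working session

There is one attempt and no reset: what is moved stays moved. The work goes in short steps, each a Python script; the robot and the scene stay as the last script left them, time stands still between calls to the robot, and variables do not carry over. Pictures are saved under pics/ and viewed, and the job is handed in when it is done.

```bash
ls; mkdir -p pics; python3 - <<'E'
from plant import ctrl, sensors, optics
import cv2,numpy as np
for n in("scene","top","wrist"):
    p,d=optics.grab_frame(n); cv2.imwrite(f"pics/{n}0.png",p[:,:,::-1]); np.save(f"pics/{n}0.npy",d); np.save(f"pics/{n}0c.npy",p)
    print(n,(d>0).mean(),optics.camera_params(n))
print(ctrl.tcp_to_tips,sensors.read_state()['t'])
E
```

```text
pics
scene 0.9916171875 {'mtx': array([[479.1818242 ,   0.        , 321.4897786 ],
       [  0.        , 479.1818242 , 198.15033208],
       [  0.        ,   0.        ,   1.        ]]), 'k1': 0.03186988960078026, 'R': array([[-0.73501825, -0.67803808, -0.00354064],
       [-0.4499646 ,  0.49167118, -0.74551412],
       [ 0.50722779, -0.54637333, -0.66648042]]), 't': array([ 446.31692345,  273.73985215, 1089.08518103])}
top 0.99592578125 {'mtx': array([[398.0221182 ,   0.        , 324.82124778],
       [  0.        , 398.0221182 , 199.11228019],
       [  0.        ,   0.        ,   1.        ]]), 'k1': -0.03652766091575401, 'R': array([[ 0.01389762, -0.99909891, -0.04010264],
       [-0.98272073, -0.00624455, -0.18498909],
       [ 0.18457198,  0.0419806 , -0.981922  ]]), 't': array([ 15.07776552, 606.46169838, 882.30748207])}
wrist 0.99584375 {'mtx': array([[329.07761013,   0.        , 317.57700644],
       [  0.        , 329.07761013, 200.7580435 ],
       [  0.        ,   0.        ,   1.        ]]), 'k1': -0.01729072699762926, 'T_tool_cam': array([[ 3.23582926e-04, -9.54353239e-01, -2.98680082e-01,
         7.69948746e+01],
       [ 9.99999495e-01,  2.44791033e-05,  1.00515926e-03,
        -6.39322296e-01],
       [-9.51965579e-04, -2.98680256e-01,  9.54352764e-01,
        -1.47878518e+02],
       [ 0.00000000e+00,  0.00000000e+00,  0.00000000e+00,
         1.00000000e+00]])}
25.0 0.15
```

View pics/top0.png

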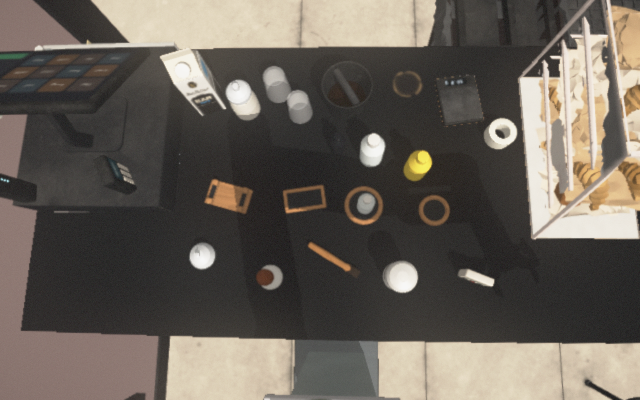

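View pics/scene0.png

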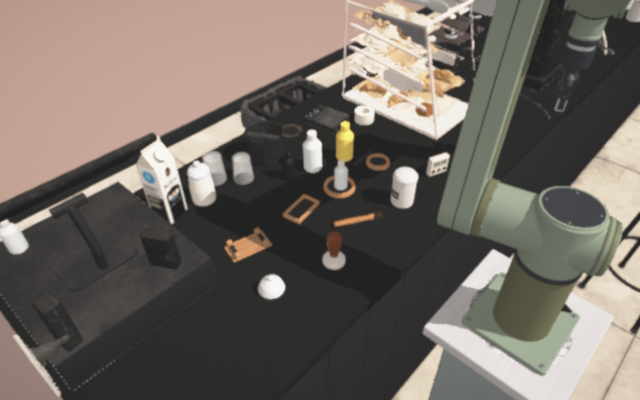

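```bash
cat > h.py <<'E'
import numpy as np,cv2
from plant import ctrl,sensors,optics
def und(P,px):
    px=np.asarray(px,float).reshape(-1,2)
    D=np.array([P['k1'],0,0,0,0.])
    return cv2.undistortPoints(px.reshape(-1,1,2),P['mtx'],D).reshape(-1,2)
def pose(P,st=None):
    if 'R' in P: return P['R'],P['t']
    T=np.eye(4);T[:3,:3]=st['eef_rot'];T[:3,3]=st['eef_pos'];T=np.linalg.inv(T@P['T_tool_cam']);return T[:3,:3],T[:3,3]
def plane(P,px,z,st=None):
    R,t=pose(P,st);n=und(P,px);d=np.c_[n,np.ones(len(n))]@R;c=-R.T@t
    return c+d*((z-c[2])/d[:,2])[:,None]
def cloud(P,depth,st=None):
    R,t=pose(P,st);v,u=np.mgrid[:400,:640];n=und(P,np.c_[u.ravel(),v.ravel()])
    X=np.c_[n,np.ones(len(n))]*depth.reshape(-1,1)
    return ((X-t)@R).reshape(400,640,3)
def proj(P,X,st=None):
    R,t=pose(P,st);X=np.asarray(X,float).reshape(-1,3)
    return cv2.projectPoints(X,cv2.Rodrigues(R)[0],t,P['mtx'],np.array([P['k1'],0,0,0,0.]))[0].reshape(-1,2)
E
python3 - <<'E'
from h import *
im=cv2.imread('pics/top0.png');c=im[130:310,190:510]
g=np.clip((c/255.)**.6*255,0,255).astype(np.uint8)
cv2.imwrite('pics/topcrop.png',cv2.resize(g,None,fx=2.5,fy=2.5,interpolation=cv2.INTER_CUBIC))
im=cv2.imread('pics/scene0.png');c=im[100:310,210:460]
g=np.clip((c/255.)**.6*255,0,255).astype(np.uint8)
cv2.imwrite('pics/scenecrop.png',cv2.resize(g,None,fx=2.8,fy=2.8,interpolation=cv2.INTER_CUBIC))
P=optics.camera_params('top');C=cloud(P,np.load('pics/top0.npy'))
for n,u,v in [('cradle',229,196),('rect',305,199),('large',364,206),('bottle',366,203),('small',434,210),('bell',202,256),('tamper',269,277),('brush',333,259),('shaker',400,277),('timer',477,278),('white',372,150),('yellow',417,165),('surf',300,230)]:
    print(n,C[v,u].round(),plane(P,[[u,v]],0)[0].round())
E
```

```text
cradle [622. 266.   5.] [623. 267.   0.]
rect [615.  73.   8.] [617.  73.   0.]
large [587. -70.  75.] [600. -74.   0.]
bottle [590. -73.  98.] [608. -79.   0.]
small [ 590. -245.    6.] [ 591. -247.    0.]
bell [470. 314.  36.] [471. 327.   0.]
tamper [424. 140.  93.] [423. 157.   0.]
brush [468.   1.  16.] [469.   2.   0.]
shaker [ 428. -144.  108.] [ 428. -160.    0.]
timer [ 427. -323.   63.] [ 427. -344.    0.]
white [712. -87. 104.] [745. -95.   0.]
yellow [ 678. -189.  100.] [ 706. -208.    0.]
surf [538.  84.   3.] [539.  84.   0.]
```

View pics/topcrop.png

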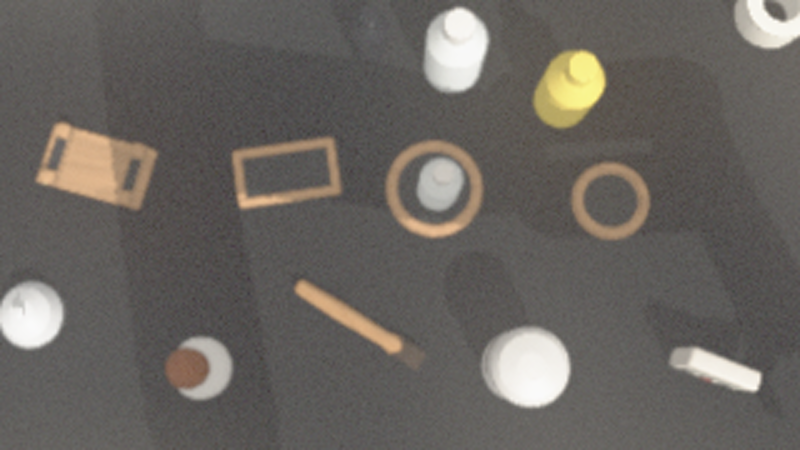

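View pics/scenecrop.png

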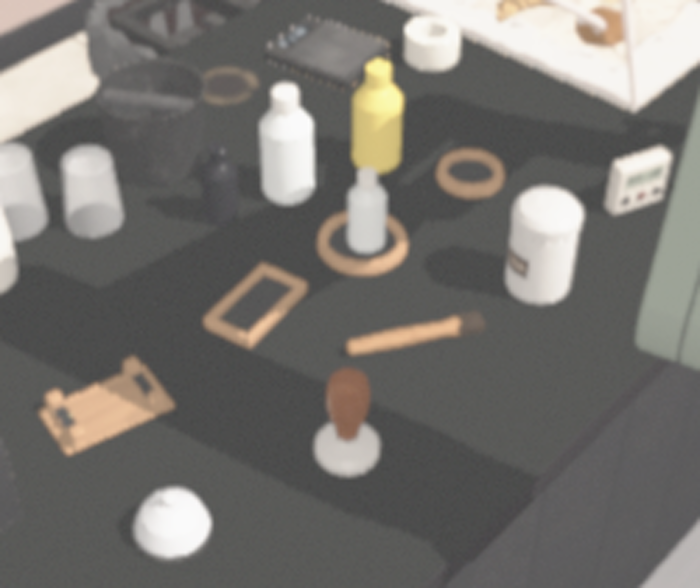

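```bash
cat > meas.py <<'E'
from h import *
def stats(name,tag='0'):
    P=optics.camera_params(name);im=np.load(f'pics/{name}{tag}c.npy');C=cloud(P,np.load(f'pics/{name}{tag}.npy'))
    hsv=cv2.cvtColor(im,cv2.COLOR_RGB2HSV)
    return P,im,C,hsv
if __name__=='__main__':
  reg={'large':(595,-74,60,(3,40)),'bottle':(592,-75,45,(20,72)),'cap':(592,-75,45,(80,100)),'small':(591,-246,50,(3,40)),'rect':(616,73,65,(3,40)),'cradle':(622,266,75,(1,40)),
   'tamper':(420,145,50,(50,120)),'tfoot':(420,145,50,(14,40)),'brush':(468,1,85,(6,40)),'timer':(427,-325,50,(40,90)),'shaker':(428,-146,50,(80,130)),'bell':(470,316,50,(10,70)),'rest surf':(540,84,20,(-20,20))}
  for name in('top','scene'):
    P,im,C,hsv=stats(name)
    wood=(hsv[...,1]>70)&(hsv[...,2]>60)
    for k,(x,y,r,(a,b)) in reg.items():
        m=(np.hypot(C[...,0]-x,C[...,1]-y)<r)&(C[...,2]>a)&(C[...,2]<b)
        if k in('large','small','rect','cradle'): m&=wood
        X=C[m]
        if len(X)<5: print(name,k,len(X));continue
        (cx,cy),(w,h),ang=cv2.minAreaRect(X[:,:2].astype(np.float32))
        (ex,ey),er=cv2.minEnclosingCircle(X[:,:2].astype(np.float32))
        print(name,k,len(X),'rect',np.round((cx,cy,w,h,ang),1),'circ',np.round((ex,ey,er),1),'z',np.percentile(X[:,2],[5,50,95]).round(1),'mean',X.mean(0).round(1))
E
python3 meas.py
```

```text
top large 514 rect [601.1 -72.2  92.6  96.   43.3] circ [602.4 -71.6  48.7] z [ 4.4 12.  15.7] mean [597.9 -69.9  10.9]
top bottle 117 rect [598.2 -74.2  38.3  38.1  47.3] circ [598.7 -74.1  19.8] z [23.3 67.  71.8] mean [590.9 -71.3  57.4]
top cap 76 rect [599.2 -74.3  21.2  18.2  44.1] circ [598.1 -74.3  11.5] z [80.4 97.3 99.8] mean [598.  -74.4  94.2]
top small 410 rect [ 588.7 -243.4   74.4   71.3   89.1] circ [ 590.1 -244.9   38.6] z [ 4.5 11.7 15.1] mean [ 587.4 -243.4   10.7]
top rect 466 rect [617.1  75.3  60.9 103.2   8.8] circ [617.1  74.9  58.2] z [ 4.9 12.2 15.5] mean [613.8  76.2  11.4]
top cradle 987 rect [623.3 268.6 114.1  68.5  74.7] circ [622.5 269.   62.3] z [ 1.7  5.  20.8] mean [621.4 267.1   7.1]
top tamper 242 rect [425.1 152.7  37.8  33.7   6. ] circ [424.9 154.   18.9] z [77.6 94.  98.4] mean [425.2 151.   91.8]
top tfoot 126 rect [425.  144.8  49.9  33.8   2.5] circ [424.9 152.2  25.7] z [14.2 15.5 18.5] mean [424.6 143.   15.8]
top brush 400 rect [473.8   3.6 124.9  97.3  20.6] circ [471.5   0.5  69.9] z [ 9.3 14.3 17.8] mean [466.6  -0.7  14. ]
top timer 
[... 1431 characters left out ...]
22.4 156.9  24.2] z [14.3 16.8 38.1] mean [418.3 159.6  21.4]
scene brush 248 rect [466.6   3.4 140.3  20.7  59.5] circ [469.8   1.6  70.2] z [ 7.6 11.3 15.6] mean [465.5   1.8  11.4]
scene timer 178 rect [ 428.6 -324.8   68.3   21.9   70. ] circ [ 427.8 -324.5   34.2] z [41.5 54.9 61.7] mean [ 426.7 -321.5   53.3]
scene shaker 392 rect [ 427.7 -145.5   65.7   63.8   35.5] circ [ 428.8 -145.6   34.2] z [ 84.3 100.7 106.1] mean [ 423.6 -137.8   98.4]
scene bell 482 rect [467.8 325.   60.5  55.5  75.1] circ [469.9 325.5  31.4] z [12.5 28.5 38.5] mean [463.7 329.9  27.1]
scene rest surf 121 rect [540.4  84.5  36.   39.   43.5] circ [540.2  84.   19.8] z [-4.9 -1.5  2. ] mean [540.6  83.6  -1.5]
```

```bash
cat >> h.py <<'E'
def Rz(yaw):  # tool pointing down, tool y (jaw axis) at heading yaw
    y=np.array([np.cos(yaw),np.sin(yaw),0]);z=np.array([0,0,-1.]);x=np.cross(y,z);return np.c_[x,y,z]
def best(pos,yaw):
    c=[]
    for k in(0,np.pi):
        q=ctrl.solve_ik(pos,Rz(yaw+k))
        if q is not None: c.append((abs(np.array(q)[5]),yaw+k,np.round(q,2)))
    return sorted(c,key=lambda a:a[0])
def snap(tag):
    st=sensors.read_state();p,d=optics.grab_frame('wrist');np.save(f'pics/{tag}.npy',d);np.save(f'pics/{tag}c.npy',p);cv2.imwrite(f'pics/{tag}.png',p[:,:,::-1])
    P=optics.camera_params('wrist');return st,P,p,d,cloud(P,d,st)
E
python3 - <<'E'
from h import *
print(sensors.read_state()['eef_rot'].round(2))
for n,p,y in [('bottle',(598,-74,250),np.pi/2),('small',(590,-244,250),np.pi/2),('tamper',(424,153,250),np.pi/2),('large',(600,-72,250),np.pi/2),('timer',(429,-327,250),np.radians(69)-np.pi/2),('rect',(617,75,250),0.15),('brush',(469,2,250),np.radians(59.5)+np.pi/2),('brush0',(469,2,250),np.radians(59.5)),('cradle',(623,268,250),np.radians(75-90))]:
    print(n,best(p,y))
E
```

```text
[[ 0.93  0.37 -0.  ]
 [ 0.37 -0.93  0.  ]
 [ 0.   -0.   -1.  ]]
bottle [(np.float64(1.30412790978151), 4.71238898038469, array([-0.27,  0.25,  1.44, -0.  ,  1.45,  1.3 ])), (np.float64(1.8374647438082836), 1.5707963267948966, array([-0.27,  0.25,  1.44, -0.  ,  1.45, -1.84]))]
small [(np.float64(1.0432306599716599), 4.71238898038469, array([-0.53,  0.32,  1.35, -0.  ,  1.47,  1.04])), (np.float64(2.0983619936181337), 1.5707963267948966, array([-0.53,  0.32,  1.35, -0.  ,  1.47, -2.1 ]))]
tamper [(np.float64(1.4169068572005445), 1.5707963267948966, array([ 0.15, -0.08,  1.8 , -0.  ,  1.43, -1.42])), (np.float64(1.7246857963892488), 4.71238898038469, array([ 0.15, -0.08,  1.8 , -0.  ,  1.43,  1.72]))]
large [(np.float64(1.3082358815526876), 4.71238898038469, array([-0.26,  0.25,  1.44, -0.  ,  1.45,  1.31])), (np.float64(1.8333567720371058), 1.5707963267948966, array([-0.26,  0.25,  1.44, -0.  ,  1.45, -1.83]))]
timer [(np.float64(0.4452586634821625), np.float64(-0.36651914291880927), array([-0.81,  0.11,  1.6 , -0.  ,  1.43, -0.45])), (np.float64(2.6963339901076315), np.float64(2.7750
[... 186 characters left out ...]
5174533583161427), np.float64(5.750859885321316), array([-0.18, -0.04,  1.76, -0.  ,  1.42,  0.35])), (np.float64(2.7898473177581793), np.float64(2.609267231731523), array([-0.18, -0.04,  1.76, -0.  ,  1.42, -2.79]))]
brush0 [(np.float64(1.2190509909632825), np.float64(1.038470904936626), array([-0.18, -0.04,  1.76, -0.  ,  1.42, -1.22])), (np.float64(1.9225416626265108), np.float64(4.180063558526419), array([-0.18, -0.04,  1.76, -0.  ,  1.42,  1.92]))]
cradle [(np.float64(0.5406002615303551), np.float64(-0.2617993877991494), array([ 0.28,  0.41,  1.23, -0.  ,  1.5 ,  0.54])), (np.float64(2.6009923920594384), np.float64(2.8797932657906435), array([ 0.28,  0.41,  1.23, -0.  ,  1.5 , -2.6 ]))]
```

```bash
python3 - <<'E'
from h import *
ctrl.move_ptp((598,-74,240),Rz(-0.27)); 
st,P,p,d,C=snap('w1'); print(st['t'],st['eef_pos'],st['grip_width'])
E
```

```text
2.3 [597.84842768 -75.09178318 239.97054704] 85.51647491994572
```

View pics/w1.png

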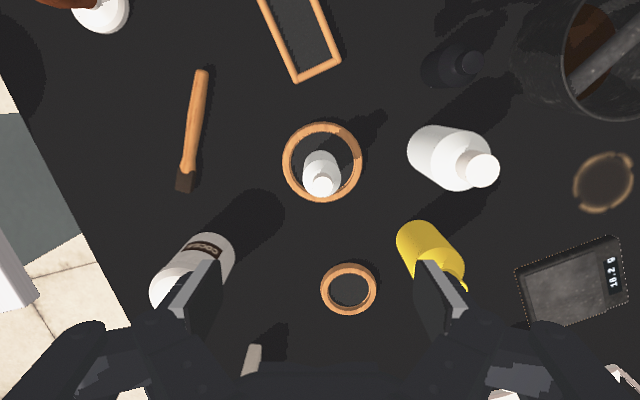

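Candidates for the gel bottle: white (450,160), yellow (428,250), black (450,65) and the small pale one at (321,175) standing inside the large dish (322,162). The last is meant: it is pale, the smallest, and in the tamper's place. Next I measure it in this wrist view, with an enlarged crop.

```bash
cat > dish.py <<'E'
from h import *
def rims(p,C,st,P):
    hsv=cv2.cvtColor(p,cv2.COLOR_RGB2HSV)
    m=((hsv[...,1]>90)&(hsv[...,2]>70)&(hsv[...,0]<25)).astype(np.uint8)
    out=[]
    cs,h=cv2.findContours(m,cv2.RETR_EXTERNAL,cv2.CHAIN_APPROX_NONE)
    for c in cs:
        if cv2.contourArea(c)<800: continue
        X=plane(P,c.reshape(-1,2),13,st)[:,:2].astype(np.float32)
        out.append((cv2.minEnclosingCircle(X),cv2.minAreaRect(X),cv2.boundingRect(c)))
    return out
E
python3 - <<'E'
from dish import *
P=optics.camera_params('wrist');st=sensors.read_state();p=np.load('pics/w1c.npy');d=np.load('pics/w1.npy');C=cloud(P,d,st)
for o in rims(p,C,st,P): print(*[np.round(np.hstack([np.ravel(a) for a in x]),1) for x in o])
for k,(x,y,r,a,b) in {'body':(598,-74,40,30,72),'cap':(598,-74,40,82,105),'surf':(520,-40,20,-20,20)}.items():
    m=(np.hypot(C[...,0]-x,C[...,1]-y)<r)&(C[...,2]>a)&(C[...,2]<b);X=C[m]
    print(k,len(X),cv2.minEnclosingCircle(X[:,:2].astype(np.float32)),X.mean(0),X[:,2].max())
# large dish rim: wood and z>10
cv2.imwrite('pics/w1crop.png',cv2.resize(p[110:220,260:400,::-1],None,fx=5,fy=5,interpolation=cv2.INTER_CUBIC))
E
```

```text
[ 593.7 -241.6   39.6] [ 593.4 -240.9   77.8   73.4   74.3] [320 262  57  53]
[ 712.8 -229.2   65.9] [ 711.8 -229.7   51.4  131.9   28.3] [396 220  73  72]
[604.1 -71.8  47.6] [604.5 -71.6  94.4  92.5  74.4] [282 121  81  82]
[476.   10.6  59.1] [477.9   9.5 118.1  19.   59.7] [179  69  30 106]
[618.6  67.5  52. ] [619.3  66.9  57.3  89.2   8.6] [256   0  86  84]
body 530 ((601.6036376953125, -75.63249969482422), 19.66856575012207) [603.15518794 -67.12654705  62.20676834] 71.966730057294
cap 394 ((602.3619384765625, -75.90117645263672), 9.649428367614746) [602.53085585 -74.52679851  96.28118453] 100.01142745661512
surf 882 ((520.0284423828125, -40.00290298461914), 19.960498809814453) [ 5.20102659e+02 -3.97430768e+01 -2.05627904e-01] 2.031631617184652
```

View pics/w1crop.png

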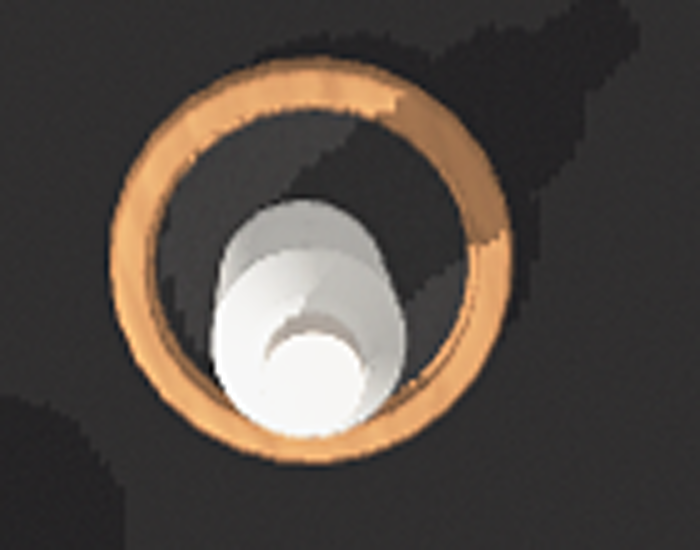

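```bash
cat >> h.py <<'E'
def S(msg=''):
    s=sensors.read_state();print(msg,round(s['t'],2),s['eef_pos'].round(1),'grip',round(s['grip_width'],1),'F',s['force'].round(1));return s
E
python3 - <<'E'
from h import *
R=Rz(-0.27)
ctrl.move_ptp((601,-75,130),R)
ctrl.move_l((601,-75,62),vel=120); S('down')
ctrl.gripper_to(30,force=30); S('grip')
ctrl.move_l((601,-75,120),vel=100); S('lift')
ctrl.move_l((592,-243,120),vel=200)
st,P,p,d,C=snap('w2');S('over')
E
```

```text
down 3.58 [602.1 -75.3  63.3] grip 85.2 F [-0.2 -0.5 -0.2]
grip 4.19 [601.7 -75.1  63.8] grip 31.3 F [-1.8  0.2  6.9]
lift 4.92 [600.5 -74.9 119.5] grip 30.0 F [ 0.1 -0.8 -0.3]
over 5.97 [ 592.  -241.5  119.7] grip 30.0 F [-0.1  0.5 -0.7]
```

View pics/w2.png

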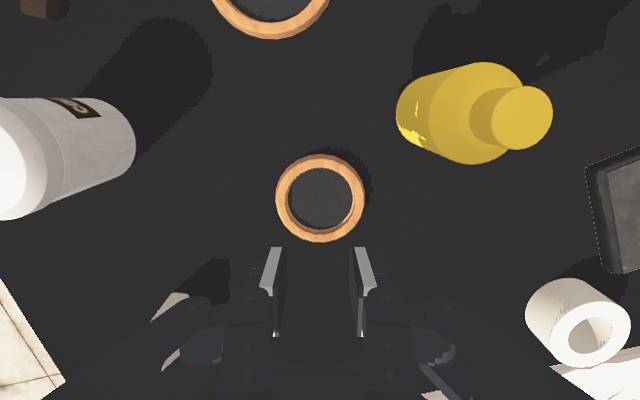

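The gripper is empty: it closed to 30 mm without the bottle. I check where the bottle is.

```bash
python3 - <<'E'
from h import *
for n in("scene","top"):
    p,d=optics.grab_frame(n); np.save(f"pics/{n}1.npy",d); np.save(f"pics/{n}1c.npy",p)
    if n=='scene': cv2.imwrite("pics/s1.png",cv2.resize(p[90:290,210:460,::-1],None,fx=3,fy=3,interpolation=cv2.INTER_CUBIC))
P=optics.camera_params('top');C=cloud(P,np.load('pics/top1.npy'))
for a,b in((25,72),(80,105)):
    m=(np.hypot(C[...,0]-600,C[...,1]+74)<60)&(C[...,2]>a)&(C[...,2]<b);X=C[m]
    print(len(X),len(X) and (cv2.minEnclosingCircle(X[:,:2].astype(np.float32)),X.mean(0)))
E
```

```text
112 (((598.2437744140625, -74.48477935791016), 19.929637908935547), array([590.54879728, -71.10251789,  58.88598163]))
75 (((598.1111450195312, -73.3825912475586), 10.905632972717285), array([597.90876865, -73.41247777,  94.63385457]))
```

View pics/s1.png

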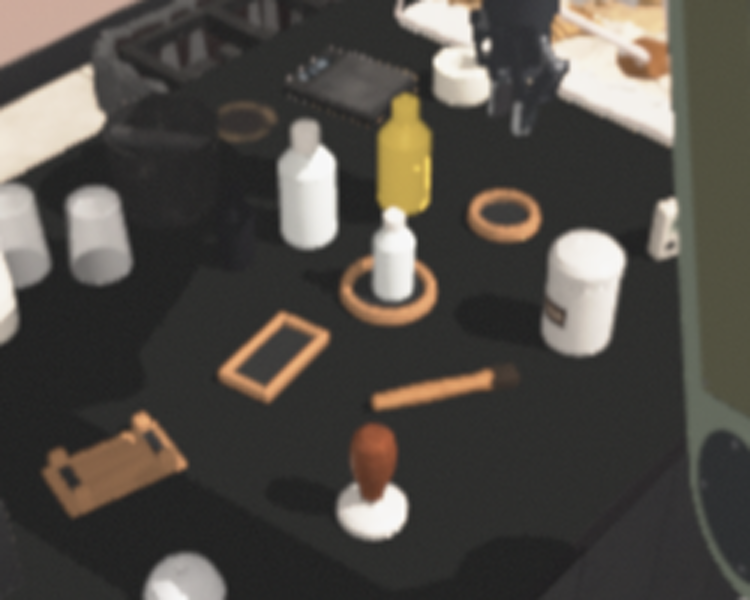

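```bash
python3 - <<'E'
from h import *
P=optics.camera_params('wrist');st=np.load
# horizontal profile in scene view, per z band width perpendicular to view
P=optics.camera_params('scene');
for tag in '01':
  C=cloud(P,np.load(f'pics/scene{tag}.npy'))
  m=(np.hypot(C[...,0]-599,C[...,1]+74)<45)
  ax=P['R'][0]
  for z in range(10,105,8):
    X=C[m&(C[...,2]>z-4)&(C[...,2]<z+4)&(np.hypot(C[...,0]-599,C[...,1]+74)<30)]
    if len(X): s=X@ax; print(tag,z,len(X),round(s.max()-s.min(),1))
s=S();print(s['qvel'].round(3))
E
```

```text
0 10 39 54.1
0 18 29 38.4
0 26 28 38.5
0 34 34 38.4
0 42 27 37.9
0 50 31 37.9
0 58 30 37.7
0 66 41 37.7
0 74 51 31.8
0 82 14 17.6
0 90 16 17.4
0 98 23 17.2
1 10 33 44.3
1 18 29 38.7
1 26 26 38.2
1 34 34 38.3
1 42 32 38.0
1 50 25 37.8
1 58 32 37.7
1 66 42 35.0
1 74 42 31.7
1 82 19 17.5
1 90 16 17.3
1 98 24 17.4
 6.07 [ 592.1 -241.5  119.9] grip 29.9 F [-0.6  1.   0.1]
[-0.001 -0.001 -0.004 -0.002 -0.    -0.   ]
```

```bash
python3 - <<'E'
from h import *
P=optics.camera_params('wrist');s=sensors.read_state();d=np.load('pics/w2.npy');C=cloud(P,d,s)
T=(C-s['eef_pos'])@s['eef_rot']
for u,v in [(276,250),(274,260),(270,280),(276,300),(276,330),(358,250),(360,260),(361,330)]: print(u,v,T[v,u].round(1))
m=(abs(T[...,1])<60)&(abs(T[...,0])<15)&(T[...,2]>-40)&(T[...,2]<45)
X=T[m];print(len(X))
for z in range(-40,45,5):
    Y=X[(X[:,2]>z)&(X[:,2]<=z+5)]
    if len(Y): print(z,len(Y),np.round([Y[:,1][Y[:,1]<0].max() if (Y[:,1]<0).any() else 0,Y[:,1][Y[:,1]>0].min() if (Y[:,1]>0).any() else 0,Y[:,0].min(),Y[:,0].max()],1))
E
```

```text
276 250 [ 11.8 -18.5 -13.2]
274 260 [ 11.8 -18.2 -22.9]
270 280 [ 11.8 -17.7 -38.9]
276 300 [  6.3 -15.1 -43.6]
276 330 [ -6.3 -15.5 -44.4]
358 250 [ 12.1  18.3 -13.9]
360 260 [ 11.9  18.1 -23.1]
361 330 [ -6.9  16.7 -43.7]
2766
-40 487 [-14.7  15.  -10.7  12.6]
-35 558 [-14.7  15.1 -10.5  12.8]
-30 496 [-14.6  15.1 -10.4  12.6]
-25 442 [-14.6  15.  -10.7  12.8]
-20 410 [-14.7  15.1 -10.   12.5]
-15 299 [-14.7  15.1  -9.5  12.7]
-10 74 [-14.7  15.   -7.9  11.7]
```

The wrist depth puts the finger ends about 8 mm behind the TCP, not 25 mm ahead. That would explain the miss, since the fingers would have closed on the tapering shoulder. I check it with a gentle touch on a bare spot of the worktop.

```bash
python3 - <<'E'
from h import *
def tips(tag):
    st,P,p,d,C=snap(tag);T=(C-st['eef_pos'])@st['eef_rot']
    m=(abs(T[...,1])<70)&(abs(T[...,0])<15)&(T[...,2]>-60)&(T[...,2]<35);X=T[m]
    print('opening',round(st['grip_width'],1),'tip z',np.percentile(X[:,2],[50,95,99.5]).round(1),'inner',X[X[:,1]>0][:,1].min().round(1))
ctrl.move_l((530,-130,120),vel=200)
tips('g30')
ctrl.move_l((530,-130,60),vel=150)
print('stopped',ctrl.move_l((530,-130,-9),vel=30,threshold=4)); S('touch')
ctrl.move_l((530,-130,60),vel=100)
ctrl.gripper_to(40); tips('g40')
ctrl.gripper_to(60); tips('g60')
S()
E
```

```text
opening 30.2 tip z [-49.  -15.5  -8.7] inner 15.0
stopped True
touch 9.43 [ 530.  -130.    -5.7] grip 30.1 F [-0.7  0.5  5.1]
opening 40.1 tip z [-45.1 -15.5  -8.6] inner 19.8
opening 59.8 tip z [-42.3 -17.  -11.6] inner 29.7
 10.93 [ 530. -130.   60.] grip 59.7 F [ 0.4 -1.  -1.2]
```

Contact came at TCP z = -5.7, so the tips stand about 6 mm behind the TCP and the grasp point about 25 mm behind it. I apply this offset from here on and retry.

```bash
cat >> h.py <<'E'
GO=-25.0  # measured: grasp point is at tool z=-25 (tips -6)
E
python3 - <<'E'
from h import *
R=Rz(-0.27)
ctrl.gripper_to(85)
ctrl.move_ptp((601,-75,110),R)
ctrl.move_l((601,-75,31),vel=100); S('down')
ctrl.gripper_to(30,force=30); S('grip')
ctrl.move_l((601,-75,80),vel=100); s=S('lift')
ctrl.move_l((592,-243,80),vel=180);ctrl.hold(.2)
st,P,p,d,C=snap('w3');S('over')
E
```

```text
down 12.74 [601.7 -75.2  31.6] grip 84.9 F [ 0.3 -0.2 -0.2]
grip 13.24 [601.4 -75.1  31.8] grip 37.9 F [-0.3  0.7  4. ]
lift 13.88 [600.7 -74.9  79.8] grip 38.0 F [-0.3 -0.6 -1.1]
over 15.22 [ 592.2 -242.    80.1] grip 37.9 F [-0.2  0.6 -1.5]
```

View pics/w3.png

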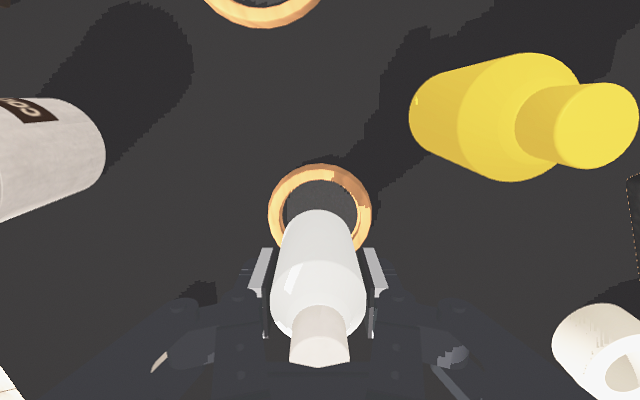

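```bash
python3 - <<'E'
from dish import *
P=optics.camera_params('wrist');s=sensors.read_state()
st={'eef_pos':np.array([592,-241.5,119.7]),'eef_rot':s['eef_rot']}
p=np.load('pics/w2c.npy');C=cloud(P,np.load('pics/w2.npy'),st)
hsv=cv2.cvtColor(p,cv2.COLOR_RGB2HSV)
m=((hsv[...,1]>90)&(hsv[...,2]>70)&(hsv[...,0]<25))&(C[...,2]>10)&(np.hypot(C[...,0]-592,C[...,1]+243)<50)
X=C[m];print(len(X),cv2.minEnclosingCircle(X[:,:2].astype(np.float32)),cv2.minAreaRect(X[:,:2].astype(np.float32)),X[:,2].mean())
C=cloud(P,np.load('pics/w3.npy'),s)
T=(C-s['eef_pos'])@s['eef_rot']
for a,b in((-68,-55),(-35,-20),(-20,20)):
  m=(abs(T[...,0])<30)&(abs(T[...,1])<17)&(T[...,2]>a)&(T[...,2]<b)&(hsv[...,2]>=0);X=T[m]
  print(a,b,len(X),X.min(0).round(1),X.max(0).round(1),cv2.minEnclosingCircle(X[:,:2].astype(np.float32)))
E
```

```text
2336 ((592.9376220703125, -245.07022094726562), 36.70564270019531) ((592.900390625, -244.6968994140625), (72.51760864257812, 71.47464752197266), 76.74846649169922) 12.77576015253929
-68 -55 2643 [ -3.7  -9.  -67.7] [  9.9  10.1 -55. ] ((0.4785640835762024, 0.5382987856864929), 9.548980712890625)
-35 -20 1290 [  8.4 -17.  -35. ] [ 19.6  17.  -20. ] ((9.070645332336426, 0.0126953125), 16.97406578063965)
-20 20 2034 [  8.6 -17.  -20. ] [19.5 17.  19.9] ((9.073579788208008, 0.004427909851074219), 16.97490119934082)
```

```bash
python3 - <<'E'
from h import *
ctrl.move_l((593,-245.5,80),vel=60)
ctrl.move_l((593,-245.5,37),vel=80);ctrl.hold(.1);S('near')
print(ctrl.move_l((593,-245.5,27),vel=15,threshold=2.5)); S('set')
ctrl.gripper_to(60); ctrl.hold(.1); S('open')
ctrl.move_l((593,-245.5,110),vel=120);ctrl.gripper_to(85)
p,d=optics.grab_frame('scene');cv2.imwrite("pics/s2.png",cv2.resize(p[90:290,210:460,::-1],None,fx=3,fy=3,interpolation=cv2.INTER_CUBIC))
S()
E
```

```text
near 16.26 [ 593.6 -245.9   37.7] grip 38.0 F [-0.3 -0.5 -1.1]
True
set 16.72 [ 593.3 -245.6   31.7] grip 37.7 F [-0.5  0.4  4.2]
open 17.16 [ 592.  -244.9   30. ] grip 60.1 F [-0.7 -0.1 -0.2]
 18.4 [ 592.9 -245.4  109.6] grip 84.8 F [-0.2  0.5 -0.8]
```

View pics/s2.png

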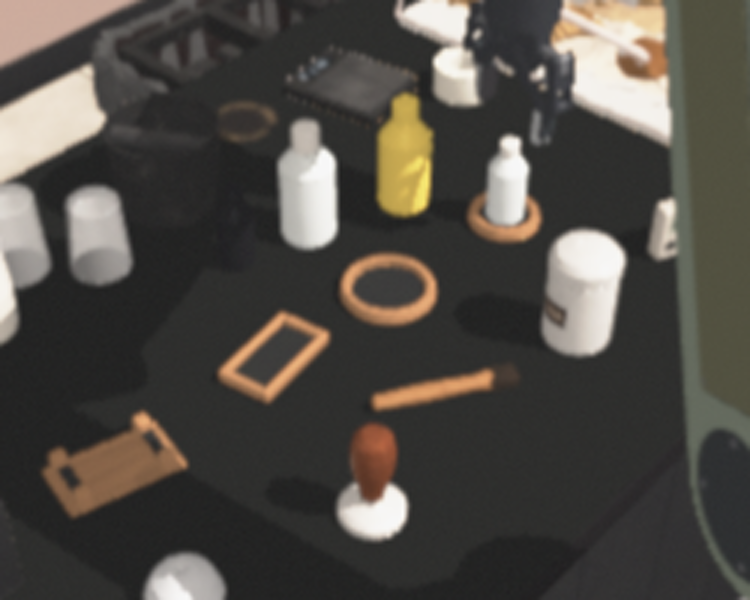

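Bottle stands upright in the small dish at (508,205). Next, the tamper.

```bash
cat >> h.py <<'E'
def woodrim(st,P,p,C,x,y,r,z0=10):
    hsv=cv2.cvtColor(p,cv2.COLOR_RGB2HSV)
    m=((hsv[...,1]>90)&(hsv[...,2]>60)&(hsv[...,0]<25))&(C[...,2]>z0)&(C[...,2]<z0+15)&(np.hypot(C[...,0]-x,C[...,1]-y)<r)
    X=C[m][:,:2].astype(np.float32);print(len(X),'circ',cv2.minEnclosingCircle(X),'rect',cv2.minAreaRect(X))
E
python3 - <<'E'
from h import *
ctrl.move_ptp((600,-73,160),Rz(-0.1));ctrl.hold(.1)
st,P,p,d,C=snap('w4');woodrim(st,P,p,C,601,-73,60);
woodrim(st,P,p,C,617,75,70)
ctrl.move_ptp((424,154,190),Rz(0.25));ctrl.hold(.1)
st,P,p,d,C=snap('w5');S()
for a,b in((75,110),(12,30)):
    m=(np.hypot(C[...,0]-424,C[...,1]-154)<45)&(C[...,2]>a)&(C[...,2]<b);X=C[m];print(len(X),cv2.minEnclosingCircle(X[:,:2].astype(np.float32)),X[:,2].max())
E
```

```text
2400 circ ((603.8346557617188, -72.32342529296875), 46.6835823059082) rect ((603.8839721679688, -72.17073059082031), (92.32679748535156, 91.55473327636719), 40.15720748901367)
1840 circ ((620.760009765625, 53.20615768432617), 40.49415588378906) rect ((621.5651245117188, 52.93872833251953), (57.259681701660156, 59.99197769165039), 8.74814224243164)
 20.57 [425.1 153.2 190. ] grip 85.5 F [ 0.1 -0.1  0.7]
1679 ((425.56512451171875, 153.4901123046875), 18.785236358642578) 98.21489559144338
871 ((425.0775146484375, 154.13352966308594), 26.274986267089844) 19.972632063290312
```

View pics/w5.png

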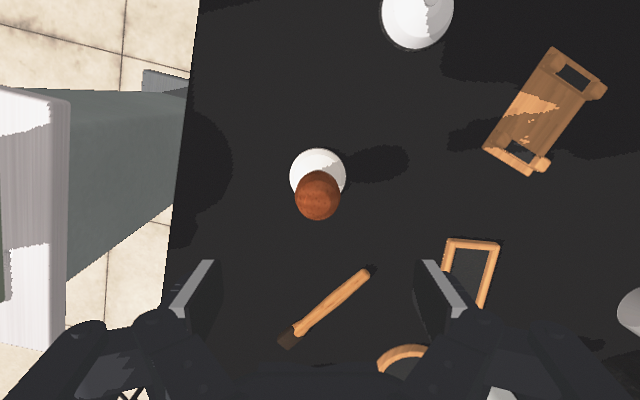

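Tamper at pixel (318,185) is measured at (425,154). Nothing stands in the way of the fingers.

```bash
python3 - <<'E'
from h import *
ctrl.move_l((425,153.7,45),vel=150); ctrl.hold(.1);S('down')
ctrl.gripper_to(20,force=70); S('grip')
ctrl.move_l((425,153.7,110),vel=90); S('lift')
ctrl.move_l((603.5,-72.5,110),rot=Rz(0),vel=170);ctrl.hold(.2)
st,P,p,d,C=snap('w6');s=S('over')
T=(C-s['eef_pos'])@s['eef_rot']
for a,b in((-60,-45),(18,35)):
  m=(abs(T[...,0])<35)&(abs(T[...,1])<32)&(T[...,2]>a)&(T[...,2]<b);X=T[m]
  if len(X):print(a,b,len(X),X.min(0).round(1),X.max(0).round(1),cv2.minEnclosingCircle(X[:,:2].astype(np.float32)))
E
```

```text
down 21.78 [426.1 153.9  46.1] grip 85.1 F [-0.8 -0.5  0. ]
grip 22.3 [424.9 153.6  45.5] grip 35.3 F [-1.4 -1.3  4.9]
lift 23.18 [424.1 153.6 109.2] grip 35.1 F [ 0.  -0.3 -4.3]
over 25.27 [603.4 -72.1 110.1] grip 35.0 F [ 0.7 -0.5 -4.8]
-60 -45 6818 [-16.2 -32.  -60. ] [ 16.3  32.  -45. ] ((8.382119178771973, -0.05327606201171875), 32.103084564208984)
18 35 3680 [-16.3 -27.7  18. ] [27.3 27.7 35. ] ((0.8688246011734009, 0.20474645495414734), 27.954999923706055)
```

View pics/w6.png

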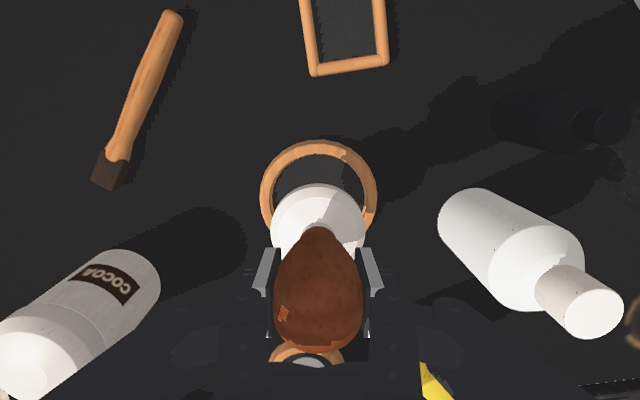

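Held upright on the tool axis, above the dish ring at (320,195). Now lowering it.

```bash
python3 - <<'E'
from h import *
ctrl.move_l((603.5,-72.5,58),vel=80);ctrl.hold(.1);S('near')
print(ctrl.move_l((603.5,-72.5,46),vel=15,threshold=3)); S('set')
ctrl.gripper_to(60); ctrl.hold(.1); S('open')
ctrl.move_l((603.5,-72.5,150),vel=130)
ctrl.gripper_to(85)
ctrl.move_ptp((429,-327,190),Rz(np.radians(-20)));ctrl.hold(.1)
st,P,p,d,C=snap('w7');S()
for a,b in((50,75),):
    m=(np.hypot(C[...,0]-429,C[...,1]+327)<45)&(C[...,2]>a)&(C[...,2]<b);X=C[m];print(len(X),cv2.minAreaRect(X[:,:2].astype(np.float32)),X.mean(0))
    m2=m&(C[...,2]>58);X=C[m2];print(len(X),cv2.minAreaRect(X[:,:2].astype(np.float32)),X.mean(0))
E
```

```text
near 26.17 [604.3 -72.7  58.9] grip 35.0 F [-0.1  0.4 -6.6]
True
set 26.68 [603.6 -72.5  51.6] grip 35.2 F [0.  0.3 6.9]
open 27.15 [600.9 -71.7  48.7] grip 60.0 F [-0.4  1.2  0.4]
 29.78 [ 429.8 -325.9  189.7] grip 85.0 F [ 0.3 -0.2  0.7]
1478 ((431.2421875, -329.64886474609375), (65.74446105957031, 18.0191707611084), 68.99300384521484) [ 432.02835045 -327.50037573   61.31529821]
1436 ((431.2229309082031, -329.6381530761719), (65.73281860351562, 17.892333984375), 68.83699035644531) [ 431.7809463  -328.08831372   61.49597209]
```

View pics/w7.png

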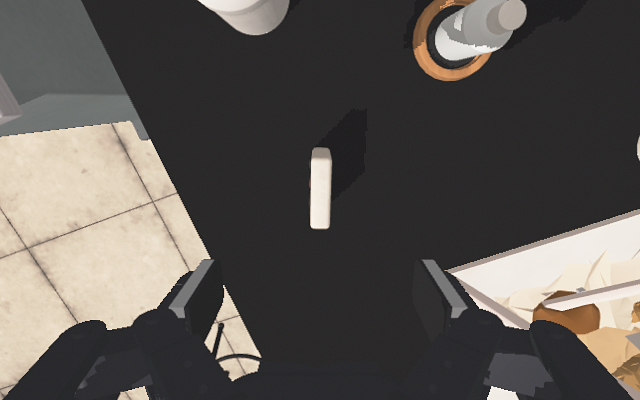

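Timer at pixel (320,188) is measured at (431,-329), long axis 69°. I grasp it across its thickness and view the tray from in front.

```bash
python3 - <<'E'
from h import *
R=Rz(np.radians(-21))
ctrl.move_l((430.5,-329,15),rot=R,vel=150); ctrl.hold(.1);S('down')
ctrl.gripper_to(10,force=35); S('grip')
ctrl.move_l((430.5,-329,120),vel=120); S('lift')
ctrl.move_ptp((610,0,130),Rz(np.radians(8.6)));ctrl.hold(.2)
st,P,p,d,C=snap('w8');s=S('over')
woodrim(st,P,p,C,617,75,70)
T=(C-s['eef_pos'])@s['eef_rot']
for a,b in((-52,-40),(-40,-20)):
  m=(abs(T[...,0])<45)&(abs(T[...,1])<8)&(T[...,2]>a)&(T[...,2]<b);X=T[m]
  if len(X):print(a,b,len(X),X.min(0).round(1),X.max(0).round(1))
E
```

```text
down 31.2 [ 431.3 -329.8   16.2] grip 85.0 F [-0.4 -0.8 -0.3]
grip 31.82 [ 430.6 -329.1   15.1] grip 17.6 F [0.5 0.2 0.2]
lift 32.84 [ 429.9 -328.4  119. ] grip 17.5 F [-0.9 -0.4 -1.1]
over 34.49 [609.9  -1.2 130. ] grip 17.6 F [ 0.5  0.  -1.2]
2160 circ ((618.3953857421875, 74.28622436523438), 56.75029754638672) rect ((618.2590942382812, 74.32910919189453), (57.04629135131836, 101.11266326904297), 8.575908660888672)
-52 -40 5926 [-22.6  -8.  -48.6] [ 32.6   8.  -40. ]
-40 -20 754 [ 29.8  -8.  -40. ] [ 32.9   8.  -20. ]
```

View pics/w8.png

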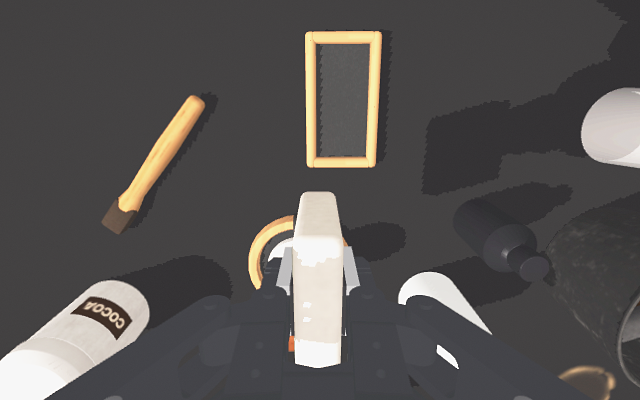

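```bash
python3 - <<'E'
from h import *
ctrl.move_l((618,74.3,100),vel=150)
ctrl.move_l((618,74.3,28),vel=90);ctrl.hold(.1);S('near')
print(ctrl.move_l((618,74.3,16),vel=15,threshold=2.5)); S('set')
ctrl.gripper_to(50); ctrl.hold(.1); S('open')
ctrl.move_l((618,74.3,150),vel=150)
ctrl.gripper_to(85)
ctrl.move_ptp((469,2,170),Rz(np.radians(59.7-90)));ctrl.hold(.1)
st,P,p,d,C=snap('w9');S()
m=(np.hypot(C[...,0]-469,C[...,1]-2)<85)&(C[...,2]>7)&(C[...,2]<22);X=C[m];print(len(X),cv2.minAreaRect(X[:,:2].astype(np.float32)),X.mean(0))
p,d=optics.grab_frame('scene');cv2.imwrite("pics/s3.png",cv2.resize(p[90:290,210:460,::-1],None,fx=3,fy=3,interpolation=cv2.INTER_CUBIC))
E
```

```text
near 36.23 [618.9  74.3  29. ] grip 17.6 F [ 0.7  0.  -0.4]
True
set 36.76 [618.3  74.3  21.2] grip 17.7 F [1.8 0.1 3.8]
open 37.27 [616.7  74.3  19.8] grip 50.1 F [-0.2  0.6  0.9]
 39.59 [470.5   2.2 170.3] grip 85.4 F [0.1 0.3 0.2]
2402 ((470.8973693847656, 1.0607452392578125), (140.52964782714844, 19.459003448486328), 59.4877815246582) [471.68122856   1.82679691  13.45661878]
```

View pics/w9.png

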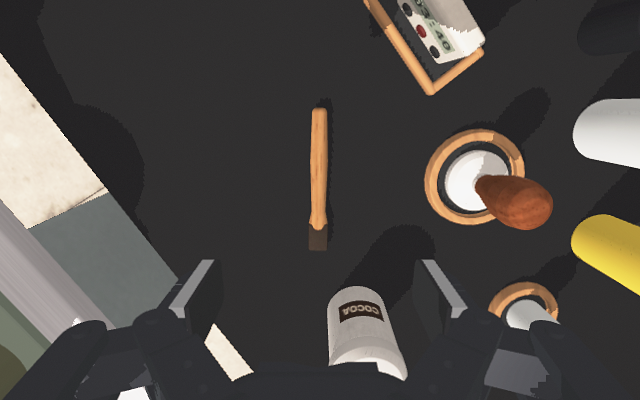

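View pics/s3.png

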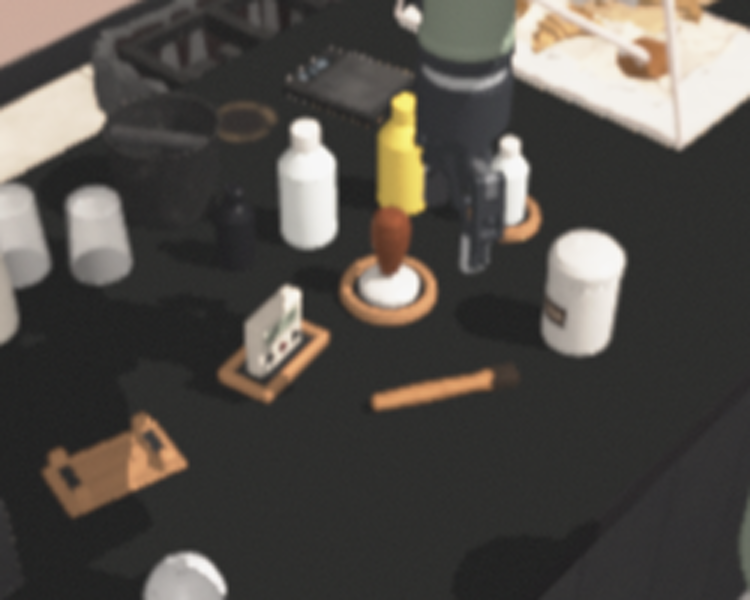

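Tamper (388,270) and timer (275,335) are both seated upright. The brush is at pixel (318,180), measured at (471,1), axis 59.5°.

```bash
python3 - <<'E'
from h import *
R=Rz(np.radians(-30.5))
ctrl.move_l((470.8,1.1,30),rot=R,vel=150)
ctrl.move_l((470.8,1.1,-2),vel=40,threshold=6); ctrl.hold(.15);S('down')
ctrl.gripper_to(10,force=30); S('grip')
ctrl.move_l((470.8,1.1,120),vel=130); S('lift')
ctrl.move_ptp((600,195,120),Rz(np.radians(-14.5)));ctrl.hold(.2)
st,P,p,d,C=snap('w10');s=S('over')
woodrim(st,P,p,C,623,268,75,15)
woodrim(st,P,p,C,623,268,75,2)
T=(C-s['eef_pos'])@s['eef_rot']
m=(abs(T[...,0])<90)&(abs(T[...,1])<12)&(T[...,2]>-22)&(T[...,2]<10);X=T[m]
print(len(X),X.min(0).round(1),X.max(0).round(1))
E
```

```text
down 41.83 [471.1   1.   -1.7] grip 85.1 F [-0.2  0.3 -0.1]
grip 42.45 [470.8   1.1  -1.9] grip 16.2 F [-1.7 -0.1  2.1]
lift 43.54 [469.9   1.3 119.1] grip 16.2 F [-0.7 -0.3  0. ]
over 44.72 [599.8 193.6 120.3] grip 16.1 F [ 0.1 -0.5 -0.1]
1223 circ ((624.685302734375, 267.6480407714844), 54.62648391723633) rect ((624.950439453125, 267.6514892578125), (93.7122802734375, 62.43962097167969), 75.62725067138672)
7973 circ ((624.6343994140625, 267.2691650390625), 62.00066375732422) rect ((624.635009765625, 267.5755615234375), (108.84833526611328, 62.43231964111328), 75.21385192871094)
9000 [-52.4 -11.9 -22. ] [70.  12.  -4.8]
```

View pics/w10.png

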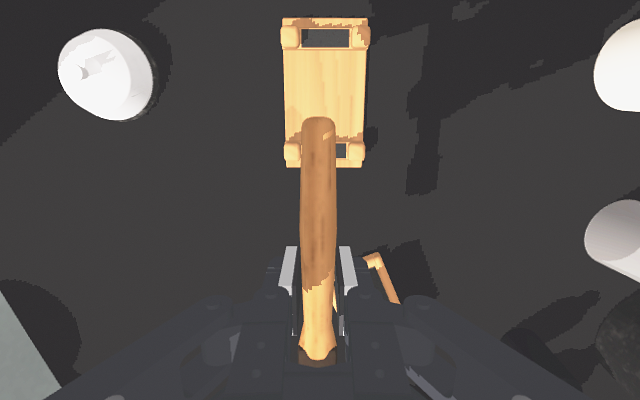

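```bash
python3 - <<'E'
from h import *
x,y=624.8,267.9
ctrl.move_l((x,y,80),rot=Rz(np.radians(-14.6)),vel=150)
ctrl.move_l((x,y,18),vel=80);ctrl.hold(.1);S('near')
print(ctrl.move_l((x,y,6),vel=12,threshold=2.0)); S('set')
ctrl.gripper_to(40); ctrl.hold(.1); S('open')
ctrl.move_l((x,y,120),vel=120)
ctrl.move_ptp((580,190,230),Rz(np.radians(-14.6)));ctrl.hold(.1)
st,P,p,d,C=snap('w11')
m=(np.hypot(C[...,0]-624,C[...,1]-268)<90)&(C[...,2]>23)&(C[...,2]<40);X=C[m];print(len(X),cv2.minAreaRect(X[:,:2].astype(np.float32)),np.percentile(X[:,2],[5,50,95]))
for n in('scene','top'):
    p,d=optics.grab_frame(n);np.save(f'pics/{n}9.npy',d);np.save(f'pics/{n}9c.npy',p)
    a=p[90:310,200:460] if n=='scene' else p[130:310,190:510]
    cv2.imwrite(f"pics/{n}9.png",cv2.resize(a[:,:,::-1],None,fx=2.5,fy=2.5,interpolation=cv2.INTER_CUBIC))
S()
E
```

```text
near 46.47 [625.6 268.2  19. ] grip 15.9 F [-0.6 -0.8  0.3]
True
set 47.17 [624.7 267.9   9.6] grip 16.1 F [-0.3  0.4  5.2]
open 47.62 [623.3 267.5   8. ] grip 39.9 F [ 0.2 -1.   0.9]
2046 ((618.0665283203125, 268.7239990234375), (139.24288940429688, 29.64905548095703), 76.42070770263672) [23.50953205 25.69706045 27.52501391]
 49.58 [579.2 190.6 227.5] grip 39.8 F [-0.1 -0.   0.3]
```

View pics/w11.png

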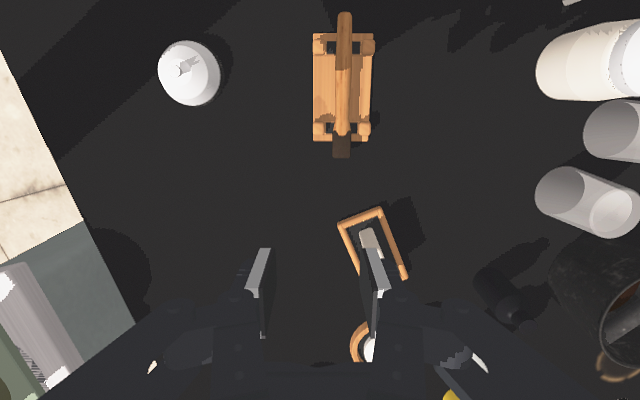

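View pics/scene9.png

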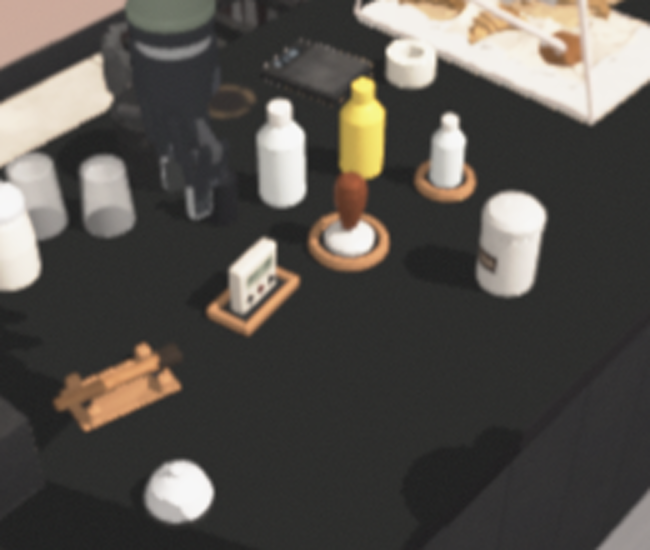

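View pics/top9.png

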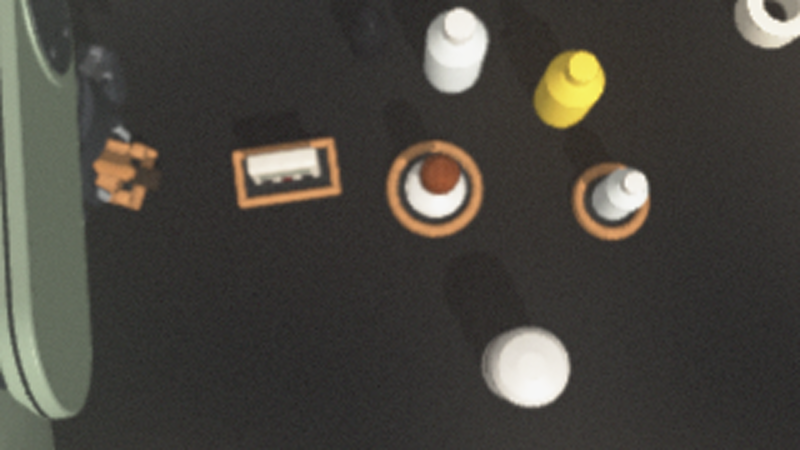

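```bash
python3 - <<'E'
from h import *
P=optics.camera_params('wrist');s=sensors.read_state();C=cloud(P,np.load('pics/w11.npy'),s)
m=(np.hypot(C[...,0]-471,C[...,1]-322)<50)&(C[...,2]>8)&(C[...,2]<70);print('bell',cv2.minEnclosingCircle(C[m][:,:2].astype(np.float32)))
p=np.load('pics/w11c.npy');m=(np.hypot(C[...,0]-624,C[...,1]-268)<50)&(C[...,2]>24.5)&(C[...,2]<31);X=C[m][:,:2].astype(np.float32)
print('brush mid part',cv2.minAreaRect(X))
P=optics.camera_params('top');C=cloud(P,np.load('pics/top9.npy'))
m=(np.hypot(C[...,0]-428,C[...,1]+147)<50)&(C[...,2]>80);print('shaker',cv2.minEnclosingCircle(C[m][:,:2].astype(np.float32)))
ctrl.finish_job();S()
E
```

```text
bell ((475.05706787109375, 322.1992492675781), 31.975553512573242)
brush mid part ((624.087158203125, 267.97509765625), (99.53934478759766, 17.927417755126953), 76.29582214355469)
shaker ((430.79730224609375, -149.50961303710938), 34.18302917480469)
the job is handed in; nothing more can be done
the job is handed in; nothing more can be done
```

All four tools are in their rests, and I handed the job in at about 50 s of the 109 s allowed. I set them down in the order listed, each lowered slowly until light contact.

- **Failed first grasp:** the first try at the gel bottle closed on nothing. The fingers slid off the bottle's shoulder, and it stayed standing where it was. A touch on bare worktop showed the fingertips about 6 mm behind the TCP, not 25 mm ahead as stated. I corrected for that, and every later grasp held.
- **Close pass:** the timer went over the tamper with only about a centimetre to spare. The pictures afterwards show the tamper standing in its dish.
- **Last checks:**
  - The gel bottle and tamper stand upright in their dishes, and the timer stands lengthwise in the tray.
  - The brush lies across both saddles, within about 1 mm of the cradle's centre and about 1° of its axis.
  - The shaker is within 1 mm of its first measurement, in the same camera.
  - The bell measured (475, 322) in the wrist camera, against (473, 323) in the top camera at the start. That is within calibration error, and the gripper never came near it.

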